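# Hang the press handwheel on its J-hook

### The job

Take the red press handwheel out of its wooden rack by the top of its rim and hang it on the double J-hook of the stand: with the wheel still in the gripper, pass the rim over the two hook tips and press it down past both sprung roller catches until the rim sits fully home on both prongs and both catches have sprung out again over it, then let go. Press gently and feel for the hook, whose height is not known exactly: it must never take more than 25 N from the wheel. Leave the other things on the table where they are.

Things in the scene. Friction and masses are not known exactly. Their poses are not given: they have to be found in the camera images.
- handwheel: Red two-spoke handwheel with steel hub, loose, about 0.3 kg, upright in the rack. Origin at its centre; x along its axle (level), z up along the two spokes (one up, one down). Rim: outer radius 80 mm, inner 66, 14 mm thick along x, flat sides. Spokes 14 mm wide (y), 8 thick; hub radius 18 mm, 26 long. The rest is open.
- rim_top (a point): Top of the wheel's rim, 80 mm above its centre. Grip the rim here from above, fingers closing along the wheel's x, all within 20 mm of its middle along y, so that they later pass between the two prongs of the hook.
- rack: Fixed plywood rack, base 80 x 130 mm, origin at the centre of its underside on the table. The wheel stands in it, its x along the rack's x, its centre 96 mm above the rack's origin, on two cross rods between two side plates (59 mm high, 17 mm apart). Lift it straight up; it is out when raised 60 mm.
- hook_stand: Fixed stand with a double J-hook. Origin on the table, straight below the middle of the saddles; x level from the open front of the hook to the post, z up. Two equal steel prongs (10 mm bar) at y = -32 and +32 mm. Each has a saddle, level from x = -11 to 11 mm, top at height H over the table. H was set by hand between 190 and 230 mm and is in no reading: see or feel it.
- hook_low (a point): Middle between the two saddles' tops if H = 190 mm (the lowest setting). In front of the saddle each prong turns up to a tip at x = -48 to -34 mm of the stand, top at H + 35 mm; behind, it rises to a back stop at x = 19 to 39 mm, top at H + 25 mm, and goes down to a blue clamp on the post, which holds firm.
- hook_high (a point): The same if H = 230 mm (the highest setting). Hung, the wheel has its x along the stand's x (either way round), rim in the plane x = 0, centre 57 mm below H, rim top 23 mm above H. Bring it along the stand's +x, the underside of its rim above the tips and the prongs passing through its openings beside the upper spoke, then straight down.
- post_top (a point): Top of the stand's square post (20 mm thick), 85 mm behind the saddles, 210 mm above the table.
- catch_left (a joint): How far the sprung roller catch on the tip at the stand's +y is pushed in, m: 0 out, some 0.004 as the rim passes, 0.008 at most. Yellow roller 20 mm across, axis along y, centre at x = -13 mm, H + 27.5 mm; out, it reaches to x = -3 mm, over the front edge of a seated rim. Spring 2.5 N at 0, 0.4 N more per mm.
- catch_right (a joint): The same at the stand's -y. Going down, the rim meets both rollers about 35 mm above its seat; pushing them aside takes some 6 to 8 N down in all (twice that with the rim 2 mm too far to the front, little with it too far back), more than the wheel's weight; then about 20 mm of easy travel, then the hard saddles.
- baren: Bystander: round wooden rubbing disc with a knob, 108 mm across, 48 mm high; origin at the centre of its underside.
- brush_3: Bystander: blue-handled paint brush, 204 mm long, lying; origin on the table under its middle.
- masking_tape: Bystander: roll of beige masking tape, 104 mm across, 25 mm high; origin at the centre of its underside.
- brayer_a: Bystander: ink roller with teal roller and wooden handle, 189 x 121 x 35 mm; origin on the table under its middle.
- lino_block_1: Bystander: brown carved lino block, 95 x 65 x 21 mm; origin at the centre of its underside.
- ink_tin_1: Bystander: ink tin with a red band, 68 mm across, 51 mm high; origin at the centre of its underside.
Not all that is in view belongs to the job. Leave any pink look-alike of the rack alone.

How it is judged:
By the outcome, as a careful person would: the job done as asked, in the order asked, and still so for the second after the job is handed in, with the robot touching nothing.
It also fails if it takes over 54 s, if anything falls off the work surface, if the arm or the gripper's body presses on something with over 40 N, if the wrist force passes 120 N, or if a joint passes its speed limit or range.

### The arm

A 6-joint arm with a two-finger parallel gripper is mounted at the origin on a cart in front of the work surface, level with it; the furniture and walls round the work are solid. World frame = base frame: x ahead of the robot, y to its left, z up, the work surface at z = 0. Lengths are in m, angles in rad, forces in N, time in s.
With the tool pointing down it reaches from about 0.275 to 0.775 m from the base axis. Payload 14.6 kg.
Tool frame: the origin (TCP) lies between the finger pads; the fingertips stand 25 mm ahead of it and the grasp point (between the pads) lies 6 mm ahead of it (bot.tips_ahead is the distance from the TCP to the fingertips, in m); z points along the fingers, y is the line along which they close (so a half turn about z gives the same grasp; the last joint's range is limited). The gripper opens to 85 mm and grips with 20 to 120 N. Pads are 22 mm wide; open, the fingers measure 114 mm over their backs; the gripper's body (76 mm by 85 mm) begins 54 mm behind the grasp point. The pads swing forward as they close: fully open they stand 13 mm farther back than shut.
Start: joints at [1.165, 0.263, -0.048, 1.259, 0, 1.415], TCP at [0.13, 0.509, 0.256] pointing down, gripper open.
Joint ranges: [-2.65, 2.65], [-0.89, 1.7], [-1.18, 1.37], [-2.13, 2.11], [-1.35, 1.29], [-3.14, 3.14]. Speed limits (rad/s): [1.89, 1.89, 2.57, 2.79, 3.14, 3.14].

### API

Orientations are given as a unit quaternion [x, y, z, w].
In Python, from workcell import bot, imaging gives the robot as it stands.
- The arm moves only by the shell command python3 -m crank 'ROWS' [OPENING] [FORCE]. ROWS is JSON, a list of rows, each a list of 2 entries, a list of its own where there are three numbers: the shift along the tool's x, y, z normalised to -1 to 1, where 1 is 0.2 m, then the turn, a rotation vector about the tool's x, y, z normalised to -1 to 1, where 1 is pi rad. A call has 1 to 20 rows; each row shifts and turns the commanded pose from where the row before left it, along the tool's axes as they then stand; what a row does not reach is not made up. A row lasts 1/12 s, in which the tool goes at most 41.7 mm and 7.16 degrees, less where a joint would pass 70% of its speed; a pose out of reach is approached as far as the arm can. A call with a number of a shift or a turn outside -1 to 1 is refused whole. A call with a gripper value outside its range is refused whole. OPENING is the closure, from -1 (fully open) to 1 (shut), set as the call begins (- or left out, the last holds). The fingers move at their own pace and stop on an object; FORCE is the grip in N (left out, the last holds). Time passes only in rows, so rows that do not move let the fingers close. It gives the time, the measured TCP pose, the force, the opening and the grip force at its end, in the units of the state.
- bot.state(): the state, without advancing time (a new reading comes with each control period).
- imaging.capture(name): name is "side" or "top" or "wrist"; returns (picture, depth): 400x640x3 uint8, red, green, blue; 400x640 float32, m along the optical axis (not along the pixel's ray), 0 where there is no reading.
- imaging.camera_info(name): a dict with "fx", "fy", "cx", "cy" (pixels), "world_from_camera" (4x4, takes a point from camera to world coordinates); the wrist camera has in their place "hand_eye" (4x4, takes a point from camera to tool coordinates, whose origin is the TCP and whose axes are the flange's). Camera axes: x right, y down, z forward; pixel columns grow to the right and rows downward; lengths in m; the calibration is good to about 2 mm. A picture is of the moment at which its call begins: read the wrist's pose just before it. camera_info takes no time and is no camera call.
- bot.sign_off(): hands the job in; it is judged then, once.
The state is a dict: "t": time; "joints": joint angles; "qvel": joint speeds; "joint_torque": joint torques, N m; "position": TCP position; "ee_rot": TCP orientation; "contact_force": force on the tool from outside, world axes, zero at the start; "wrist_torque": the same for the moment, N m; "opening": opening from 0.0 (shut) to 1.0 (fully open); "grip_force": force on a finger pad.
Only numpy, scipy, OpenCV 4.12 (cv2) and the standard library are available. Lean on these libraries where they do the work, as an engineer would, in place of code of your own. Each camera call takes 0.05 s, during which the arm holds its last target. There are 200 camera calls.

## Working session

There is one attempt and no reset: what is moved stays moved. The work goes in short steps, Python scripts to look and compute and a shell command to move; the robot and the scene stay as the last step left them, time stands still between calls to the robot, and variables do not carry over. Pictures are saved under pics/ and viewed, at most 10 in all, crops included, and the job is handed in when it is done.

```bash
mkdir -p pics; ls; python3 - <<'E'
from workcell import bot, imaging
import cv2,numpy as np
s=bot.state();print({k:np.round(v,4).tolist() for k,v in s.items()})
for n in("top","side"):
    p,d=imaging.capture(n);cv2.imwrite(f"pics/{n}0.png",p[:,:,::-1]);np.save(f"pics/{n}0.npy",d)
    i=imaging.camera_info(n);print(n,i)
print(imaging.camera_info("wrist"))
a=cv2.imread("pics/top0.png");b=cv2.imread("pics/side0.png")
E
```

```text
pics
{'t': 0.0, 'joints': [1.1647, 0.2635, -0.049, 1.2594, 0.0, 1.4155], 'qvel': [0.0019, 0.0001, 0.0007, 0.0018, 0.0011, -0.0004], 'joint_torque': [0.0029, -63.7621, 38.4583, 0.0134, 0.0001, 0.0], 'position': [0.1302, 0.5083, 0.2558], 'ee_rot': [0.1251, 0.9921, -0.0005, -0.0002], 'contact_force': [1.4953, 0.1592, 0.7874], 'wrist_torque': [0.0315, 0.0179, -0.0447], 'grip_force': 0.0, 'opening': 0.9996}
top {'fx': 411.1771357282262, 'fy': 411.1771357282262, 'cx': 320.82199562653386, 'cy': 200.0577842560717, 'world_from_camera': array([[ 0.01856528, -0.99119657,  0.13109039,  0.39616275],
       [-0.99982532, -0.01812178,  0.00457545,  0.00931596],
       [-0.00215958, -0.13115243, -0.99135986,  1.63595218],
       [ 0.        ,  0.        ,  0.        ,  1.        ]])}
side {'fx': 385.18039528780815, 'fy': 385.18039528780815, 'cx': 322.6801498284121, 'cy': 193.97397389242812, 'world_from_camera': array([[ 0.51066048,  0.70012353, -0.49905202,  1.36265484],
       [ 0.85973614, -0.40978485,  0.30484447, -0.46302621],
       [ 0.00892483, -0.58472508, -0.81118243,  1.42407654],
       [ 0.        ,  0.        ,  0.        ,  1.        ]])}
{'fx': 326.59267521057205, 'fy': 326.59267521057205, 'cx': 320.94625839402534, 'cy': 208.7932107671936, 'hand_eye': array([[ 7.24375625e-04, -9.54259972e-01, -2.98977225e-01,
         7.78804773e-02],
       [ 9.99999665e-01,  5.77291259e-04,  5.80276447e-04,
        -1.85293352e-04],
       [-3.81137647e-04, -2.98977545e-01,  9.54260071e-01,
        -1.18199978e-01],
       [ 0.00000000e+00,  0.00000000e+00,  0.00000000e+00,
         1.00000000e+00]])}
```

View pics/top0.png

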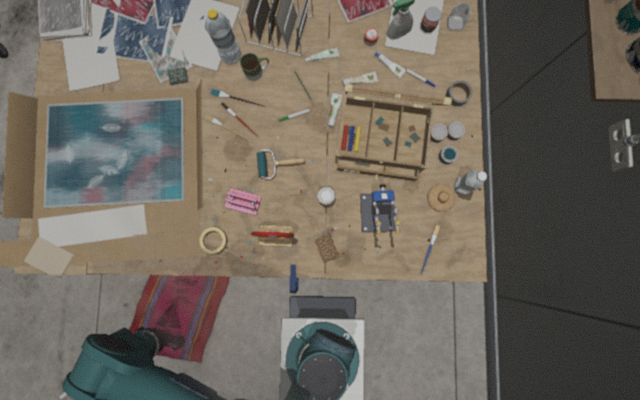

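View pics/side0.png

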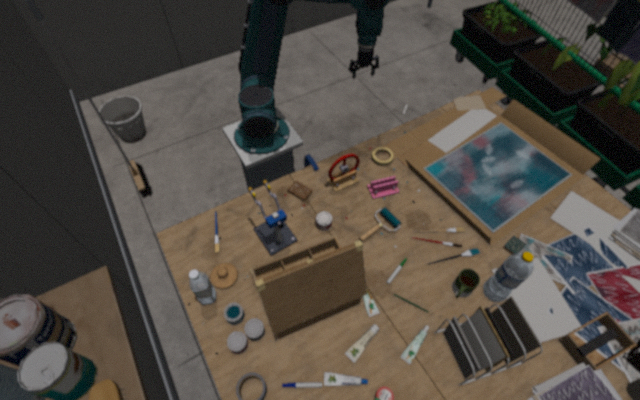

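Top view: red wheel in the plain wooden rack at (273,235), pink look-alike rack at (243,201), which is empty. The hook stand is at (380,212) with its blue clamp at (383,197). The plain rack holding the red wheel is the one described. I'll confirm it in one enlarged composite.

```bash
cat > h.py <<'E'
from workcell import bot, imaging
import cv2,numpy as np
from scipy.spatial.transform import Rotation as R
def cam(n,s=None):
    i=imaging.camera_info(n)
    if n!="wrist": return i,i["world_from_camera"]
    T=np.eye(4);T[:3,:3]=R.from_quat(s["ee_rot"]).as_matrix();T[:3,3]=s["position"]
    return i,T@i["hand_eye"]
def ray(i,T,u,v):
    d=np.stack([(np.asarray(u,float)-i["cx"])/i["fx"],(np.asarray(v,float)-i["cy"])/i["fy"],np.ones(np.shape(u))],-1)
    return T[:3,3],d@T[:3,:3].T
def onz(i,T,u,v,z):
    o,d=ray(i,T,u,v);return o+d*((z-o[2])/d[...,2])[...,None]
def cloud(i,T,d):
    v,u=np.mgrid[:400,:640];o,r=ray(i,T,u,v);P=o+r*d[...,None];P[d==0]=np.nan;return P
def crop(p,x0,x1,y0,y1,k): return cv2.resize(p[y0:y1,x0:x1],None,fx=k,fy=k,interpolation=cv2.INTER_CUBIC)
E
python3 - <<'E'
from h import *
a=cv2.imread("pics/top0.png");b=cv2.imread("pics/side0.png")
cv2.imwrite("pics/c0.png",np.vstack([crop(a,215,415,180,255,4),crop(b,240,440,145,220,4)]))
for n,p in(("top",a),("side",b)):
    i,T=cam(n);P=cloud(i,T,np.load(f"pics/{n}0.npy"))
    h=cv2.cvtColor(p,cv2.COLOR_BGR2HSV).astype(int)
    red=((h[...,0]<8)|(h[...,0]>174))&(h[...,1]>160)&(h[...,2]>80)&(P[...,2]>.05)&(P[...,2]<.25)&(P[...,0]<.6)
    Q=P[red&(P[...,0]>.2)];print(n,"red",len(Q),Q.min(0),Q.max(0),Q.mean(0))
    if n=="top":
        xy=Q[Q[:,2]>.15][:,:2];c=xy.mean(0);w,V=np.linalg.eigh(np.cov((xy-c).T));print("rim dir",V[:,1],c,np.sqrt(w))
    bl=(abs(h[...,0]-112)<10)&(h[...,1]>130)&(P[...,2]>.1)&(P[...,2]<.3)&(P[...,0]<.7)
    Q=P[bl];print("blue",len(Q),np.median(Q,0) if len(Q) else 0, Q.max(0))
    m=(P[...,2]>.15)&(P[...,2]<.33)&(P[...,0]>.25)&(P[...,0]<.6)&(P[...,1]<-.03)&(P[...,1]>-.3)
    v,u=np.nonzero(m);print(np.c_[u,v,(P[m]*1000).round()].astype(int)[::max(1,len(u)//60)].tolist())
E
```

```text
top red 117 [0.45909373 0.12227481 0.12608204] [0.47210861 0.2641302  0.18293992] [0.4658273  0.19061793 0.16405277]
rim dir [0.0193398  0.99981297] [0.46602095 0.19639221] [0.0033555  0.03450396]
blue 124 [ 0.60490802 -0.19214522  0.19854427] [ 0.6237054 -0.1676097  0.2054458]
[[381, 197, 600, -195, 207], [372, 198, 599, -166, 186], [377, 198, 597, -182, 199], [382, 198, 596, -198, 212], [387, 198, 597, -217, 201], [392, 198, 599, -236, 193], [375, 199, 594, -175, 196], [380, 199, 593, -192, 202], [385, 199, 593, -209, 209], [390, 199, 594, -227, 203], [373, 200, 590, -168, 199], [378, 200, 590, -185, 203], [383, 200, 591, -204, 195], [388, 200, 591, -221, 196], [393, 200, 591, -238, 200], [376, 201, 586, -178, 200], [381, 201, 587, -196, 196], [386, 201, 588, -215, 193], [391, 201, 589, -233, 190], [374, 202, 585, -173, 184], [379, 202, 586, -192, 175], [391, 202, 586, -233, 186], [375, 203, 581, -177, 185], [374, 204, 577, -173, 185], [373, 205, 573, -169, 194], [393, 205, 572, -237, 207], [393, 206, 567, -235, 220], [392, 207, 564, -232, 214], [375, 208, 558, -171, 228], [396, 20
[... 2403 characters left out ...]
 [260, 204, 559, -243, 245], [278, 204, 567, -176, 205], [277, 205, 569, -182, 204], [261, 206, 561, -242, 232], [260, 207, 560, -246, 228], [278, 207, 572, -180, 194], [262, 208, 564, -240, 222], [261, 209, 567, -246, 223], [279, 209, 576, -179, 185], [261, 210, 569, -247, 220], [279, 210, 593, -186, 205], [283, 210, 597, -171, 199], [276, 211, 587, -196, 197], [280, 211, 599, -184, 204], [262, 212, 570, -245, 206], [275, 212, 597, -204, 209], [280, 212, 599, -185, 199], [272, 213, 598, -216, 214], [272, 214, 599, -217, 209], [269, 215, 592, -227, 200], [264, 216, 575, -242, 183], [269, 216, 596, -229, 201], [266, 217, 596, -242, 204], [266, 218, 598, -243, 201], [266, 222, 600, -247, 178]]
```

View pics/c0.png

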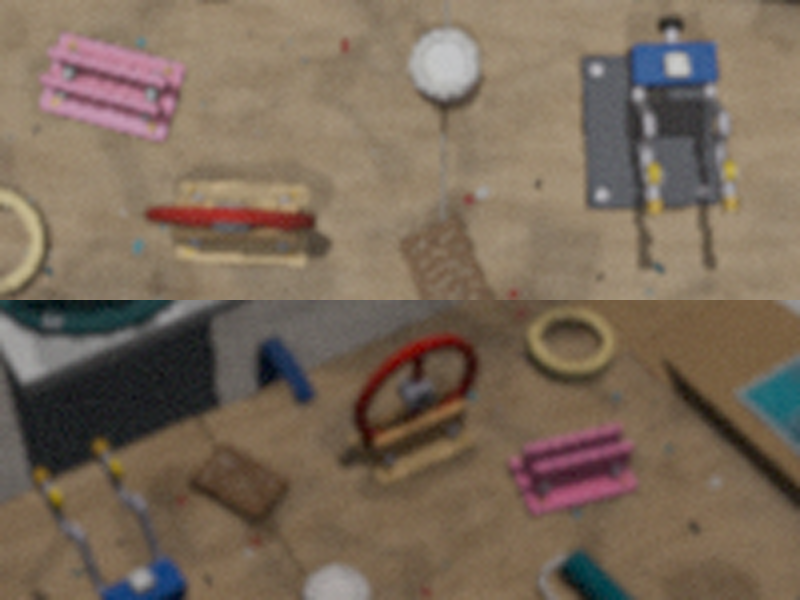

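The crop confirms the red two-spoke wheel, upright in the plain wooden rack; the pink one is empty. The hook's front faces the robot, with H ≈ 0.218. Next I move above the wheel for a near look.

```bash
python3 -m crank '[[[-0.156,-0.087,-0.023],[0,0,0]],[[-0.156,-0.087,-0.023],[0,0,0]],[[-0.156,-0.087,-0.023],[0,0,0]],[[-0.156,-0.087,-0.023],[0,0,0]],[[-0.156,-0.087,-0.023],[0,0,0]],[[-0.156,-0.087,-0.023],[0,0,0]],[[-0.156,-0.087,-0.023],[0,0,0]],[[-0.156,-0.087,-0.023],[0,0,0]],[[-0.156,-0.087,-0.023],[0,0,0]],[[-0.156,-0.087,-0.023],[0,0,0]],[[-0.156,-0.087,-0.023],[0,0,0]],[[-0.156,-0.087,-0.023],[0,0,0]],[[-0.156,-0.087,-0.023],[0,0,0]]]' -1
python3 -m crank '[[[0,0,0],[0,0,0.0382]],[[0,0,0],[0,0,0.0382]],[[0,0,0],[0,0,0.0382]],[[0,0,0],[0,0,0.0382]],[[0,0,0],[0,0,0.0382]],[[0,0,0],[0,0,0.0382]],[[0,0,0],[0,0,0.0382]],[[0,0,0],[0,0,0.0382]],[[0,0,0],[0,0,0.0382]],[[0,0,0],[0,0,0.0382]],[[0,0,0],[0,0,0.0382]],[[0,0,0],[0,0,0]],[[0,0,0],[0,0,0]]]'
python3 - <<'E'
from h import *
s=bot.state();i,T=cam("wrist",s);p,d=imaging.capture("wrist");p=p[:,:,::-1].copy()
cv2.imwrite("pics/w1.png",p);print(s["joints"],s["position"],s["ee_rot"])
P=cloud(i,T,d);h=cv2.cvtColor(p,cv2.COLOR_BGR2HSV).astype(int)
m=((h[...,0]<8)|(h[...,0]>174))&(h[...,1]>150)&(h[...,2]>60)&(P[...,2]>.14)&(P[...,2]<.2)
v,u=np.nonzero(m);Q=P[m];print(len(Q),Q.min(0),Q.max(0),np.percentile(Q[:,2],[5,50,95]))
for lo in np.arange(.12,.27,.01):
    k=(Q[:,1]>lo)&(Q[:,1]<lo+.01)
    if k.sum()>5:print(round(lo,3),k.sum(),np.percentile(Q[k,0],[2,50,98]).round(4),np.percentile(Q[k,2],[50,95]).round(4))
E
```

```text
t: 1.18
position: [0.468, 0.1872, 0.3162]
ee_rot: [0.125, 0.992, -0.0, -0.0]
contact_force: [0.7, 1.0, 0.4]
opening: 0.997
grip_force: 0.0
t: 2.27
position: [0.467, 0.1888, 0.3159]
ee_rot: [0.706, 0.708, -0.0, -0.0]
contact_force: [0.3, -0.3, 0.2]
opening: 1.0
grip_force: 0.0
[ 2.22235276e-01  2.15457019e-01  4.71564187e-02  1.40287261e+00
 -2.42998584e-05  1.78933315e+00] [0.46701767 0.18877168 0.31591128] [ 7.05797960e-01  7.08413159e-01 -1.65661869e-04 -9.06362437e-05]
1682 [0.45900678 0.12891521 0.14002994] [0.47219224 0.26175437 0.17841591] [0.14608322 0.16998651 0.17698111]
0.12 9 [0.4602 0.4639 0.4677] [0.1435 0.1444]
0.13 48 [0.4592 0.464  0.4697] [0.1514 0.1549]
0.14 85 [0.4594 0.4649 0.4703] [0.1602 0.1631]
0.15 32 [0.4596 0.4645 0.4703] [0.1645 0.1676]
0.16 18 [0.4606 0.4632 0.4697] [0.1721 0.173 ]
0.17 37 [0.4598 0.464  0.469 ] [0.1749 0.1762]
0.18 109 [0.4598 0.4656 0.4713] [0.1764 0.1773]
0.19 183 [0.459  0.4656 0.4713] [0.1765 0.1778]
0.2 183 [0.4599 0.4656 0.4713] [0.1759 0.1773]
0.21 189 [0.4599 0.4655 0.4712] [0.1739 0.1754]
0.22 202 [0.4598 0.4663 0.4719] [0.1705 0.1726]
0.23 197 [0.4605 0.4662 0.472 ] [0.1654 0.1682]
0.24 202 [0.4604 0.4662 0.472 ] [0.1583 0.1621]
0.25 166 [0.4611 0.4666 0.4721] [0.1486 0.1535]
0.26 22 [0.4622 0.467  0.471 ] [0.1411 0.1428]
```

View pics/w1.png

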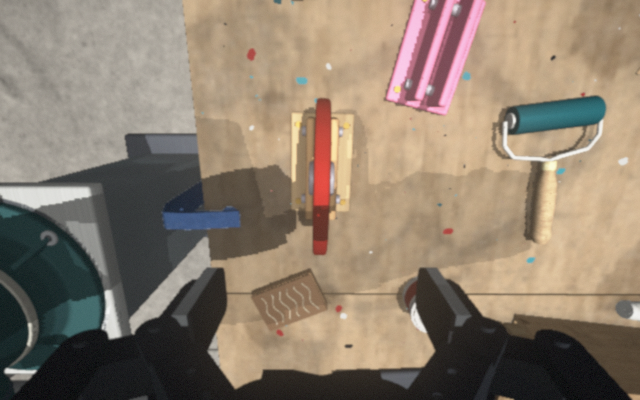

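The wheel is centred at (0.4656, 0.194), top at 0.177 (0.176 expected), axle heading −0.9°. Going down to grasp.

```bash
python3 -m crank '[[[0.026,-0.007,0],[0,0,0.006]],[[0,0,0.15],[0,0,0]],[[0,0,0.15],[0,0,0]],[[0,0,0.15],[0,0,0]],[[0,0,0.1],[0,0,0]],[[0,0,0.08],[0,0,0]],[[0,0,0.05],[0,0,0]],[[0,0,0.025],[0,0,0]],[[0,0,0],[0,0,0]],[[0,0,0],[0,0,0]]]'
python3 -m crank '[[[0,0,0],[0,0,0]],[[0,0,0],[0,0,0]],[[0,0,0],[0,0,0]],[[0,0,0],[0,0,0]],[[0,0,0],[0,0,0]],[[0,0,0],[0,0,0]],[[0,0,0],[0,0,0]],[[0,0,0],[0,0,0]],[[0,0,0],[0,0,0]],[[0,0,0],[0,0,0]]]' 1 70
```

```text
t: 3.15
position: [0.4658, 0.194, 0.1755]
ee_rot: [0.713, 0.701, 0.0, 0.0]
contact_force: [0.4, 0.0, 1.1]
opening: 0.997
grip_force: 0.0
t: 3.98
position: [0.4659, 0.194, 0.1753]
ee_rot: [0.714, 0.7, 0.0, 0.0]
contact_force: [0.3, -0.2, 5.8]
opening: 0.144
grip_force: 68.5
```

Gripped. Lifting straight up, then over to the front of the hook.

```bash
python3 -m crank '[[[0,0,-0.04],[0,0,0]],[[0,0,-0.1],[0,0,0]],[[0,0,-0.12],[0,0,0]],[[0,0,-0.12],[0,0,0]],[[0,0,-0.12],[0,0,0]],[[0,0,-0.08],[0,0,0]],[[0,0,-0.03],[0,0,0]],[[0,0,0],[0,0,0]]]'
python3 -m crank '[[[-0.08,-0.01,0],[0,0,0]],[[-0.168,-0.02,0],[0,0,0]],[[-0.168,-0.02,0],[0,0,0]],[[-0.168,-0.02,0],[0,0,0]],[[-0.168,-0.02,0],[0,0,0]],[[-0.168,-0.02,0],[0,0,0]],[[-0.168,-0.02,0],[0,0,0]],[[-0.168,-0.02,0],[0,0,0]],[[-0.168,-0.02,0],[0,0,0]],[[-0.168,-0.02,0],[0,0,0]],[[-0.168,-0.02,0],[0,0,0]],[[-0.168,-0.02,0],[0,0,0]],[[-0.08,-0.01,0],[0,0,0]],[[0,0,0],[0,0,0]],[[0,0,0],[0,0,0]],[[0,0,0],[0,0,0]]]'
python3 - <<'E'
from h import *
s=bot.state();i,T=cam("wrist",s);p,d=imaging.capture("wrist");p=p[:,:,::-1].copy()
np.savez("pics/w2.npz",p=p,d=d,T=T,pos=s["position"],q=s["ee_rot"])
cv2.imwrite("pics/w2.png",p);print(s["position"],s["ee_rot"],s["joints"])
E
```

```text
t: 4.65
position: [0.4659, 0.1941, 0.298]
ee_rot: [0.714, 0.7, 0.001, 0.0]
contact_force: [-0.0, -0.0, -3.7]
opening: 0.152
grip_force: 68.6
t: 5.98
position: [0.4098, -0.206, 0.2962]
ee_rot: [0.714, 0.7, -0.0, -0.001]
contact_force: [0.0, 0.2, -2.7]
opening: 0.15
grip_force: 68.6
[ 0.40975266 -0.20600615  0.29623647] [ 7.13786578e-01  7.00362755e-01 -2.73007851e-05 -8.55254745e-04] [-6.43958061e-01  1.39702579e-01 -1.02364151e-01  1.33042887e+00
  2.03211181e-04  9.45822539e-01]
```

View pics/w2.png

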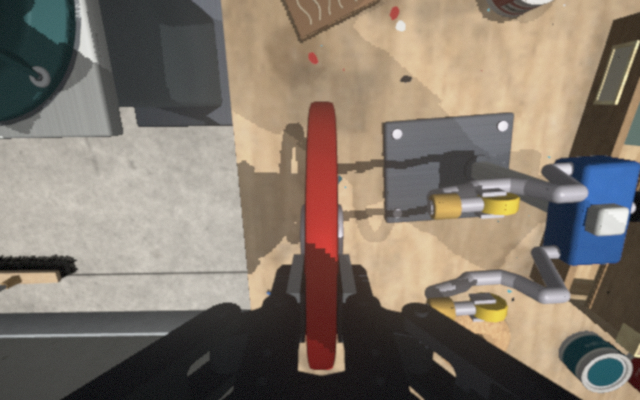

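The image shows the gripped rim (column 320), left prong's orange tip (445,206) and yellow roller (500,203), right prong's tip (440,307) and roller (490,309). I'll extract their positions.

```bash
python3 - <<'E'
from h import *
z=np.load("pics/w2.npz");p,d,T=z["p"],z["d"],z["T"];i=imaging.camera_info("wrist")
P=cloud(i,T,d);h=cv2.cvtColor(p,cv2.COLOR_BGR2HSV).astype(int)
U=np.arange(640)[None]+0*h[...,0]
ye=(h[...,0]>17)&(h[...,0]<33)&(h[...,1]>150)&(P[...,2]>.2)&(U>400)
n,L,st,c=cv2.connectedComponentsWithStats(ye.astype(np.uint8))
for k in range(1,n):
    if st[k,4]>40:
        Q=P[L==k];hm=np.median(h[L==k],0)
        print(st[k],c[k].round(),hm,"x",np.percentile(Q[:,0],[2,50,98]).round(4),"y",np.percentile(Q[:,1],[2,50,98]).round(4),"z",np.percentile(Q[:,2],[2,50,90,98]).round(4))
print("prongs")
g=(P[...,2]>.19)&(P[...,2]<.28)&(U>400)&(h[...,1]<90)
for lo,hi in((-.2,-.15),(-.27,-.2)):
  for x in np.arange(.465,.60,.006):
    k=g&(P[...,1]>lo)&(P[...,1]<hi)&(P[...,0]>x)&(P[...,0]<x+.006)
    if k.sum()>8: Q=P[k];print(round(x+.003,3),k.sum(),np.percentile(Q[:,1],[5,50,95]).round(4),np.percentile(Q[:,2],[10,50,90,97]).round(4))
b=(abs(h[...,0]-112)<10)&(h[...,1]>130)&(P[...,2]>.1)&(P[...,2]<.3)&(U>500)
Q=P[b];xy=Q[Q[:,2]>.195][:,:2].astype(np.float32);print("blue",cv2.minAreaRect(xy),np.percentile(Q[:,2],[50,95]))
w=P[200:330,560:640].reshape(-1,3)
r=((h[...,0]<8)|(h[...,0]>174))&(h[...,1]>150)&(abs(U-320)<30)&(P[...,2]>.2)
Q=P[r];print("rim",Q.max(0))
for lo in np.arange(-.25,-.12,.01):
    k=(Q[:,1]>lo)&(Q[:,1]<lo+.01)
    if k.sum()>8:print(round(lo+.005,3),k.sum(),np.percentile(Q[k,0],[2,50,98]).round(4),np.percentile(Q[k,2],[50,95]).round(4))
E
```

```text
[484 196  35  18 470] [502. 206.] [ 24. 162. 222.] x [0.4937 0.5002 0.5092] y [-0.1828 -0.1789 -0.1753] z [0.2526 0.2563 0.2574 0.2581]
[476 302  31  20 414] [492. 312.] [ 24. 164. 206.] x [0.4974 0.5043 0.5125] y [-0.2464 -0.2419 -0.2387] z [0.2522 0.2559 0.2574 0.258 ]
prongs
0.468 145 [-0.1861 -0.1804 -0.1756] [0.2329 0.2483 0.2517 0.2521]
0.474 69 [-0.1778 -0.1762 -0.174 ] [0.2299 0.2342 0.2447 0.2481]
0.48 93 [-0.1816 -0.1767 -0.174 ] [0.229  0.2326 0.2512 0.2521]
0.486 247 [-0.1829 -0.178  -0.1754] [0.2285 0.25   0.2517 0.252 ]
0.492 406 [-0.186  -0.1779 -0.1729] [0.2273 0.2491 0.2516 0.2522]
0.498 274 [-0.186  -0.1757 -0.1726] [0.2236 0.247  0.2519 0.2524]
0.504 142 [-0.1857 -0.1752 -0.1724] [0.2175 0.2238 0.2514 0.2521]
0.51 109 [-0.1782 -0.1756 -0.174 ] [0.2163 0.219  0.2432 0.2467]
0.516 103 [-0.1783 -0.1755 -0.1736] [0.2162 0.2188 0.2204 0.2207]
0.522 144 [-0.1804 -0.1764 -0.1734] [0.217  0.2193 0.221  0.2214]
0.528 326 [-0.1814 -0.1768 -0.1731] [0.2199 0.2242 0.23   0.2315]
0.534 469 [-0.1813 -0.1761 -0.1727] [0.2295 0.237  0.2429 0.2443]
0.54 235 [-0.1809 -0.1757 -0.1724
[... 2057 characters left out ...]
20084592]
rim [ 0.41586657 -0.12807067  0.29947866]
-0.245 206 [0.4018 0.4076 0.4133] [0.2878 0.2899]
-0.235 324 [0.402  0.4078 0.4137] [0.2923 0.294 ]
-0.225 448 [0.4018 0.408  0.4141] [0.2952 0.2967]
-0.215 548 [0.4021 0.4081 0.4141] [0.2969 0.298 ]
-0.205 635 [0.4026 0.4084 0.4142] [0.2975 0.2984]
-0.195 693 [0.4028 0.4086 0.4143] [0.2968 0.2978]
-0.185 787 [0.4028 0.4088 0.4149] [0.2947 0.2963]
-0.175 837 [0.4029 0.4089 0.415 ] [0.2912 0.2933]
-0.165 851 [0.403  0.4091 0.4152] [0.286  0.2889]
-0.155 810 [0.4033 0.4093 0.4155] [0.2791 0.2827]
-0.145 733 [0.4036 0.4095 0.4155] [0.2694 0.2745]
-0.135 572 [0.4041 0.4097 0.4155] [0.255  0.2622]
-0.125 44 [0.4051 0.41   0.4145] [0.24   0.2429]
```

```bash
python3 - <<'E'
from h import *
z=np.load("pics/w2.npz");p,d,T=z["p"],z["d"],z["T"];i=imaging.camera_info("wrist")
P=cloud(i,T,d);a=np.radians(3.3);ex=np.array([np.cos(a),np.sin(a)]);ey=np.array([-ex[1],ex[0]])
o=np.array([.517,-.2088]);x=(P[...,:2]-o)@ex*1000;y=(P[...,:2]-o)@ey*1000;Z=P[...,2]*1000
for sg in(1,-1):
    m=(abs(y*sg-32)<12)&(Z>190)&(Z<275)&(x>-60)
    for nm,lo,hi,zz in(("roller",-30,-2,256.5),("stop",10,50,243.5),("tip",-60,-30,252.5)):
        k=m&(x>lo)&(x<hi)&(Z>zz);print(sg,nm,k.sum(),"x",np.percentile(x[k],[3,50,97]).round(1),"y",np.percentile(y[k],[3,50,97]).round(1),"z",np.percentile(Z[k],[50,97]).round(1))
    k=m&(abs(x)<9);print(sg,"saddle y",np.percentile(y[k&(Z>213)&(Z<224)],[3,97]).round(1))
    xs=[x[m&(Z>t-1)&(Z<t+1)&(x>10)&(x<30)].mean().round(1) for t in(228,232,236,240)];print("ramp",xs)
    k=m&(x<-25)&(Z>245);print("tip front",np.percentile(x[k],[1,5,50,99]).round(1))
k=(x>60)&(x<105)&(abs(y)<18)&(Z>205)&(Z<216);print("post",np.percentile(x[k],[2,98]),np.percentile(y[k],[2,98]),np.median(Z[k]))
E
```

```text
1 roller 212 x [-18.4 -13.8  -8.9] y [27.  30.5 34.1] z [257.  258.4]
1 stop 340 x [20.4 28.  35.6] y [27.  30.5 33.7] z [244.5 245.9]
1 tip 441 x [-47.9 -41.6 -35.2] y [26.3 30.9 35. ] z [253.8 255.1]
1 saddle y [28.8 35.2]
ramp [np.float64(15.4), np.float64(17.0), np.float64(18.5), np.float64(21.0)]
tip front [-49.3 -49.  -40.4 -25.4]
-1 roller 157 x [-18.3 -13.9 -10. ] y [-36.9 -33.3 -29.7] z [257. 258.]
-1 stop 273 x [20.3 27.9 35.4] y [-36.6 -32.9 -29.7] z [244.4 245.7]
-1 tip 155 x [-44.9 -38.8 -35.1] y [-35.4 -30.8 -28. ] z [253.6 254.9]
-1 saddle y [-36.9 -28.6]
ramp [np.float64(16.3), np.float64(17.4), np.float64(19.1), np.float64(21.2)]
tip front [-48.3 -46.9 -37.3 -25.4]
post [74.19030249 93.06835847] [-10.5725827    8.15297694] 210.07648783832622
```

H ≈ 0.220, stand origin (0.5162, −0.2100), yaw 3.3°. The widths and heights are consistent: post 210 mm, tips, back stops. Now I turn, align in y, and advance along the stand's +x over the tips.

```bash
python3 -m crank '[[[0,0,0],[0,0,-0.0244]],[[-0.0485,0,0],[0,0,0]],[[0,0.03,0],[0,0,0]],[[0,0.06,0],[0,0,0]],[[0,0.08,0],[0,0,0]],[[0,0.08,0],[0,0,0]],[[0,0.08,0],[0,0,0]],[[0,0.08,0],[0,0,0]],[[0,0.07,0],[0,0,0]],[[0,0.04,0],[0,0,0]],[[0,0.02,0],[0,0,0]],[[0,0,0],[0,0,0]],[[0,0,0],[0,0,0]],[[0,0,0],[0,0,0]]]'
python3 - <<'E'
from h import *
s=bot.state();i,T=cam("wrist",s);p,d=imaging.capture("wrist");p=p[:,:,::-1].copy()
np.savez("pics/w3.npz",p=p,d=d,T=T);cv2.imwrite("pics/w3.png",p);print(s["position"],s["ee_rot"],s["contact_force"])
P=cloud(i,T,d);h=cv2.cvtColor(p,cv2.COLOR_BGR2HSV).astype(int)
a=np.radians(3.3);ex=np.array([np.cos(a),np.sin(a)]);ey=np.array([-ex[1],ex[0]])
o=np.array([.5162,-.2100]);x=(P[...,:2]-o)@ex*1000;y=(P[...,:2]-o)@ey*1000;Z=P[...,2]*1000
r=((h[...,0]<8)|(h[...,0]>174))&(h[...,1]>150)&(Z>200)&(abs(x)<20)
for lo in range(-50,80,10):
    k=r&(y>lo)&(y<lo+10)
    if k.sum()>8:print(lo+5,k.sum(),np.percentile(x[k],[2,50,98]).round(1),np.percentile(Z[k],[50,95]).round(1))
for sg in(1,-1):
    m=(abs(y*sg-32)<12)&~r
    for nm,lo,hi,z0,z1 in(("roller",-30,-2,256.5,262),("stop",10,50,243.5,250),("tip",-60,-30,252.5,260)):
        k=m&(x>lo)&(x<hi)&(Z>z0)&(Z<z1)
        if k.sum()>5:print(sg,nm,k.sum(),"x",np.percentile(x[k],[3,50,97]).round(1),"y",np.percentile(y[k],[3,50,97]).round(1),"z",np.percentile(Z[k],[50,97]).round(1))
E
```

```text
t: 7.2
position: [0.518, -0.21, 0.2972]
ee_rot: [0.687, 0.727, -0.0, 0.0]
contact_force: [-0.6, 0.0, -3.2]
opening: 0.149
grip_force: 68.6
[ 0.51801983 -0.21003272  0.29721642] [ 6.86557297e-01  7.27075702e-01 -3.55628037e-05  7.93735022e-06] [-0.60418075  0.01902604 -3.15154329]
-45 144 [-5.   0.5  6.1] [285.5 287.6]
-35 247 [-5.3  0.5  6.1] [290.8 292.6]
-25 365 [-5.4  0.4  6.3] [294.5 296.1]
-15 496 [-5.6  0.4  6.5] [297.1 298.3]
-5 599 [-5.8  0.   6.3] [298.3 299.3]
5 657 [-5.3  0.4  6.2] [298.3 299.3]
15 730 [-5.6  0.4  6.3] [297.  298.3]
25 799 [-5.6  0.4  6.5] [294.4 296.3]
35 850 [-5.6  0.4  6.5] [290.2 292.7]
45 843 [-5.8  0.4  6.6] [284.4 287.4]
55 793 [-5.6  0.4  6.7] [276.4 280.6]
65 667 [-5.2  0.4  6.5] [265.2 270.8]
75 292 [-4.9  0.4  6.2] [251.7 256.8]
1 roller 194 x [-17.2 -12.6  -8.7] y [27.9 31.8 35.2] z [257.1 258. ]
1 stop 351 x [22.1 29.4 36.8] y [28.  31.5 34.7] z [244.5 245.8]
1 tip 450 x [-46.5 -40.  -33.7] y [27.1 31.9 36. ] z [253.7 255.3]
-1 stop 60 x [31.5 35.1 37.4] y [-34.3 -31.1 -29.2] z [244.4 245.5]
-1 tip 254 x [-46.4 -40.7 -34.2] y [-34.8 -30.4 -27.3] z [253.7 255.1]
```

View pics/w3.png

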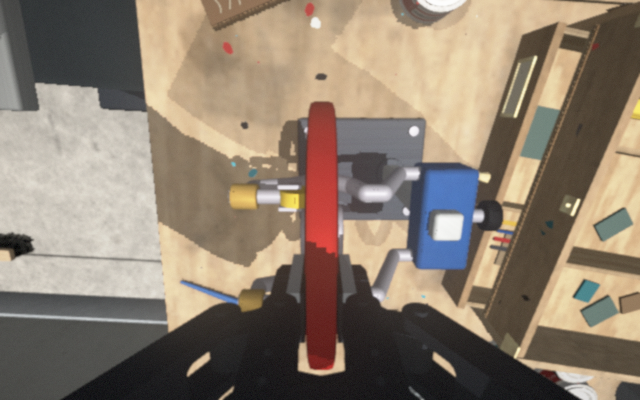

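The prong features sit where predicted and the rim is within 0.5 mm. I'll nudge 0.8 mm back, then descend gently to the catches.

```bash
python3 -m crank '[[[0,0.004,0.02],[0,0,0]],[[0,0,0.03],[0,0,0]],[[0,0,0.02],[0,0,0]],[[0,0,0.01],[0,0,0]],[[0,0,0.005],[0,0,0]],[[0,0,0.005],[0,0,0]],[[0,0,0.005],[0,0,0]],[[0,0,0],[0,0,0]]]'
python3 -m crank '[[[0,0,0.005],[0,0,0]],[[0,0,0.005],[0,0,0]],[[0,0,0.005],[0,0,0]]]'
python3 -m crank '[[[0,0,0.005],[0,0,0]],[[0,0,0.005],[0,0,0]]]'
python3 -m crank '[[[0,0,0.005],[0,0,0]],[[0,0,0.005],[0,0,0]]]'
```

```text
t: 7.92
position: [0.5193, -0.2101, 0.278]
ee_rot: [0.686, 0.727, -0.0, 0.0]
contact_force: [-0.3, 0.1, -2.7]
opening: 0.148
grip_force: 68.6
t: 8.17
position: [0.5196, -0.2101, 0.2753]
ee_rot: [0.686, 0.727, 0.0, 0.0]
contact_force: [2.6, 0.5, 0.9]
opening: 0.147
grip_force: 69.0
t: 8.33
position: [0.5199, -0.2102, 0.2734]
ee_rot: [0.686, 0.727, 0.0, 0.001]
contact_force: [5.3, 0.5, 0.8]
opening: 0.148
grip_force: 69.1
t: 8.5
position: [0.52, -0.2102, 0.2713]
ee_rot: [0.686, 0.727, 0.0, 0.001]
contact_force: [6.3, 1.0, -0.3]
opening: 0.152
grip_force: 68.9
```

Catch contact came at about 0.276 as predicted, with small forces. Continuing down.

```bash
python3 -m crank '[[[0,0,0.008],[0,0,0]],[[0,0,0.008],[0,0,0]],[[0,0,0.008],[0,0,0]],[[0,0,0],[0,0,0]]]'
python3 -m crank '[[[0,0,0.008],[0,0,0]],[[0,0,0.008],[0,0,0]],[[0,0,0.008],[0,0,0]],[[0,0,0],[0,0,0]]]'
python3 -m crank '[[[0,0,0.008],[0,0,0]],[[0,0,0.008],[0,0,0]],[[0,0,0.008],[0,0,0]],[[0,0,0],[0,0,0]]]'
python3 -m crank '[[[0,0,0.006],[0,0,0]],[[0,0,0.006],[0,0,0]],[[0,0,0],[0,0,0]]]'
```

```text
t: 8.83
position: [0.5199, -0.2101, 0.2661]
ee_rot: [0.686, 0.727, 0.0, 0.001]
contact_force: [6.8, 0.3, -3.2]
opening: 0.15
grip_force: 68.7
t: 9.17
position: [0.5199, -0.2101, 0.2613]
ee_rot: [0.686, 0.727, 0.0, 0.0]
contact_force: [6.9, -0.4, -2.3]
opening: 0.15
grip_force: 68.7
t: 9.5
position: [0.5199, -0.2101, 0.2565]
ee_rot: [0.686, 0.727, 0.0, 0.0]
contact_force: [6.3, -0.0, -3.3]
opening: 0.15
grip_force: 68.7
t: 9.75
position: [0.5199, -0.2101, 0.2542]
ee_rot: [0.686, 0.727, 0.0, 0.001]
contact_force: [7.3, -0.1, -2.8]
opening: 0.152
grip_force: 68.7
```

```bash
python3 -m crank '[[[0,0,0.007],[0,0,0]],[[0,0,0.007],[0,0,0]],[[0,0,0.006],[0,0,0]],[[0,0,0.006],[0,0,0]],[[0,0,0],[0,0,0]]]'
python3 -m crank '[[[0,0,0.006],[0,0,0]],[[0,0,0.004],[0,0,0]],[[0,0,0],[0,0,0]]]'
python3 -m crank '[[[0,0,0.004],[0,0,0]],[[0,0,0.003],[0,0,0]],[[0,0,0],[0,0,0]]]'
```

```text
t: 10.17
position: [0.5198, -0.2101, 0.2488]
ee_rot: [0.686, 0.727, 0.0, 0.0]
contact_force: [6.9, -0.5, -4.7]
opening: 0.152
grip_force: 68.5
t: 10.42
position: [0.5196, -0.2101, 0.2467]
ee_rot: [0.686, 0.727, 0.0, 0.0]
contact_force: [5.4, -0.6, -5.9]
opening: 0.151
grip_force: 68.4
t: 10.67
position: [0.5193, -0.21, 0.2453]
ee_rot: [0.686, 0.727, 0.0, -0.0]
contact_force: [3.8, 0.9, -6.0]
opening: 0.15
grip_force: 68.2
```

```bash
python3 -m crank '[[[0,0,0.003],[0,0,0]],[[0,0,0.003],[0,0,0]],[[0,0,0],[0,0,0]]]'
python3 -m crank '[[[0,0,0.003],[0,0,0]],[[0,0,0.002],[0,0,0]],[[0,0,0],[0,0,0]]]'
python3 -m crank '[[[0,0,0.002],[0,0,0]],[[0,0,0.002],[0,0,0]],[[0,0,0],[0,0,0]]]'
```

```text
t: 10.92
position: [0.519, -0.21, 0.2443]
ee_rot: [0.686, 0.727, -0.0, -0.0]
contact_force: [-0.0, 0.1, -4.1]
opening: 0.154
grip_force: 68.6
t: 11.17
position: [0.5191, -0.21, 0.2434]
ee_rot: [0.686, 0.727, -0.0, -0.0]
contact_force: [-0.7, -0.2, -2.4]
opening: 0.149
grip_force: 68.7
t: 11.42
position: [0.5192, -0.21, 0.2426]
ee_rot: [0.686, 0.727, -0.0, -0.0]
contact_force: [0.2, -1.0, -3.4]
opening: 0.153
grip_force: 68.7
```

Both catches have sprung out, since the sideways force fell to 0. Feeling for the saddles now.

```bash
python3 -m crank '[[[0,0,0.002],[0,0,0]],[[0,0,0.001],[0,0,0]],[[0,0,0],[0,0,0]]]'
python3 -m crank '[[[0,0,0.002],[0,0,0]],[[0,0,0.001],[0,0,0]],[[0,0,0],[0,0,0]]]'
```

```text
t: 11.67
position: [0.5192, -0.21, 0.242]
ee_rot: [0.686, 0.727, -0.0, -0.0]
contact_force: [-0.1, -0.1, -3.5]
opening: 0.152
grip_force: 68.7
t: 11.92
position: [0.5193, -0.2101, 0.2416]
ee_rot: [0.686, 0.727, -0.0, 0.0]
contact_force: [-0.2, -0.3, -0.2]
opening: 0.145
grip_force: 69.0
```

```bash
python3 -m crank '[[[0,0,0.002],[0,0,0]],[[0,0,0],[0,0,0]],[[0,0,0],[0,0,0]]]'
python3 -m crank '[[[0,0,0.001],[0,0,0]],[[0,0,0],[0,0,0]],[[0,0,0],[0,0,0]]]'; python3 -c "
from workcell import bot;print(bot.state()['wrist_torque'])"
```

```text
t: 12.17
position: [0.5193, -0.2101, 0.2414]
ee_rot: [0.686, 0.727, -0.0, 0.0]
contact_force: [-1.6, 1.0, 4.1]
opening: 0.15
grip_force: 69.7
t: 12.42
position: [0.5193, -0.2101, 0.2413]
ee_rot: [0.686, 0.727, 0.0, 0.0]
contact_force: [-1.0, 0.6, 6.6]
opening: 0.148
grip_force: 70.1
[-0.0621164   0.33851104 -0.02090876]
```

Seated: about 10 N on the hook, stiff, at 0.2413 (H ≈ 0.219, matching vision). Releasing halfway, then withdrawing straight up.

```bash
python3 -m crank '[[[0,0,0],[0,0,0]],[[0,0,0],[0,0,0]],[[0,0,0],[0,0,0]],[[0,0,0],[0,0,0]],[[0,0,0],[0,0,0]],[[0,0,0],[0,0,0]]]' 0.1
python3 -m crank '[[[0,0,-0.01],[0,0,0]],[[0,0,-0.02],[0,0,0]],[[0,0,-0.04],[0,0,0]],[[0,0,-0.06],[0,0,0]],[[0,0,-0.1],[0,0,0]],[[0,0,-0.12],[0,0,0]],[[0,0,-0.1],[0,0,0]],[[0,0,-0.05],[0,0,0]],[[0,0,0],[0,0,0]],[[0,0,0],[0,0,0]],[[0,0,0],[0,0,0]]]'
python3 - <<'E'
from h import *
s=bot.state();i,T=cam("wrist",s);p,d=imaging.capture("wrist");p=p[:,:,::-1].copy();q,_=imaging.capture("side");q=q[:,:,::-1]
P=cloud(i,T,d);h=cv2.cvtColor(p,cv2.COLOR_BGR2HSV).astype(int)
a=np.radians(3.3);ex=np.array([np.cos(a),np.sin(a)]);ey=np.array([-ex[1],ex[0]])
o=np.array([.5162,-.2100]);x=(P[...,:2]-o)@ex*1000;y=(P[...,:2]-o)@ey*1000;Z=P[...,2]*1000
r=((h[...,0]<8)|(h[...,0]>174))&(h[...,1]>150)&(Z>170)&(abs(x)<25)
for lo in range(-60,80,10):
    k=r&(y>lo)&(y<lo+10)
    if k.sum()>8:print(lo+5,k.sum(),np.percentile(x[k],[2,50,98]).round(1),np.percentile(Z[k],[50,95]).round(1))
ye=(h[...,0]>17)&(h[...,0]<33)&(h[...,1]>150)&(Z>248)
for sg in(1,-1):
    k=ye&(abs(sg*y-32)<12)&(x>-28);print(sg,k.sum(),np.percentile(x[k],[2,50,98]).round(1))
cv2.imwrite("pics/f.png",np.vstack([cv2.resize(p[80:380],(640,300)),cv2.resize(q[160:260,210:370],(448,280))[:, :].copy() if 0 else cv2.copyMakeBorder(cv2.resize(q[160:260,210:370],(448,280)),0,0,0,192,cv2.BORDER_CONSTANT)]))
E
```

```text
t: 12.92
position: [0.5193, -0.21, 0.2408]
ee_rot: [0.686, 0.727, -0.0, -0.0]
contact_force: [0.4, 0.1, -0.1]
opening: 0.446
grip_force: 0.0
t: 13.83
position: [0.5191, -0.21, 0.3403]
ee_rot: [0.686, 0.727, -0.0, -0.0]
contact_force: [-0.3, 0.1, -0.4]
opening: 0.449
grip_force: 0.0
-55 72 [-3.4  2.3  7.2] [222.1 225.4]
-45 101 [-2.4  2.3  7.7] [229.5 232.2]
-35 91 [-0.2  4.5  7.6] [234.9 236.9]
-25 16 [4.7 6.  7.5] [237.8 238.8]
5 169 [-4.1  1.5  7.8] [242.4 243.5]
15 263 [-4.1  1.5  7.7] [241.  242.5]
25 235 [-3.6  2.2  7.7] [238.6 240.4]
35 264 [-4.1  2.1  7.7] [234.1 236.8]
45 281 [-4.2  2.1  7.8] [228.2 231.4]
55 259 [-4.3  1.4  7.3] [220.4 224.4]
65 233 [-3.7  2.2  7.4] [208.2 214.5]
75 66 [-3.2  2.2  6.8] [196.4 200.2]
1 315 [-19.6 -10.5  -3.1]
-1 85 [-18.5 -14.3  -7.9]
```

View pics/f.png

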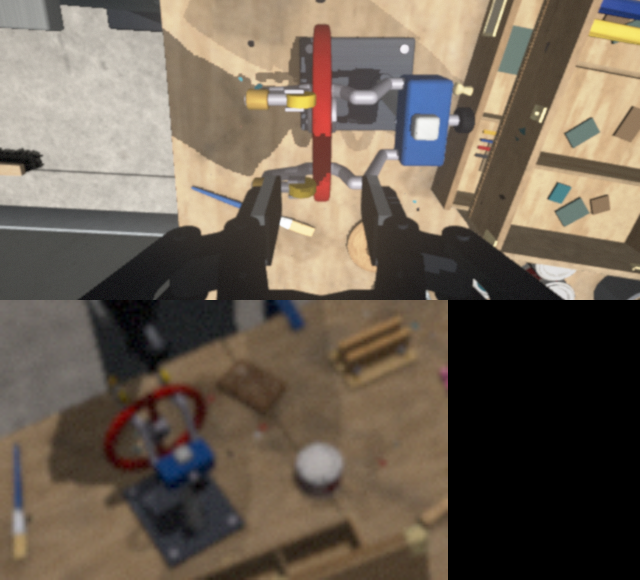

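The wheel hangs on both prongs, rim top at H + 23 mm and level. Both yellow rollers (300,101 and 303,188) overlap its front edge, the gripper is clear and the bystanders in view look undisturbed.

```bash
python3 -c "
from workcell import bot;print(bot.sign_off())"
```

```text
the job is handed in; nothing more can be done
None
```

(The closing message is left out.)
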